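# Hold the crystal plate in its corner for screwing down

### The job

The steel crystal plate lies loose on the deck of the infrared accessory: slide it square into the corner of the two aluminium stops, hard up against both, then push on its front edge with your fingertips so that it is pressed against the back stop with a steady 12 N or so (over 5, under 20) for at least three seconds, while a colleague gets ready to tighten its thumbscrews. Your program finishes while still holding it pressed like that: do not back away. Keep the gripper off the crystal in the middle of the plate, and leave everything else on the bench where it lies.

Things in the scene. Friction and masses are not known exactly. Their poses are not given: they have to be found in the camera images.
- accessory: Infrared (ATR) accessory: grey box with a flat black deck on top, 190 x 190 mm, deck 55 mm above the bench; heavy, never moves. Origin: centre of its underside; x points from its front (robot side) to its back, y to its left, z up; place and yaw (to 0.3 rad) vary. Two aluminium stop rails on the deck form its back-left corner. Round beam ports stick out 12 mm from its y sides, below the deck.
- tower (a point): Top of the pressure tower behind the back stop, at accessory x = +72, y = -25 mm: steel post with a black knob 34 mm across, top 107 mm above the deck. Its arm is parked along +y, 35 to 60 mm above the deck, reaching to accessory y = +57 mm.
- back_stop: Back stop: aluminium rail 12 mm deep, 116 mm long along y, 8 mm high above the deck, fixed to the accessory. Origin on the deck straight above the accessory's origin, same axes; the face towards the plate is at x = +38 mm and runs from y = -60 to +56 mm. Rigid.
- side_stop: Side stop: aluminium rail 12 mm wide, 94 mm long along x, 8 mm high above the deck, fixed to the accessory. Origin and axes as for the back stop; its face towards the plate is at y = +60 mm and runs from x = -60 to +34 mm. Rigid.
- seat (a point): Point on the deck surface where the plate's origin lies when the plate is hard up against both stops: accessory x = +6 mm, y = +10 mm, height 55 mm above the bench. Axes as for the accessory: +x is the way into the back stop, +y the way into the side stop.
- crystal_plate: Stainless steel plate, 64 mm (x) by 100 mm (y), 10 mm thick, 0.3 to 0.5 kg, loose and flat on the deck, clear of both stops, up to 0.2 rad out of square. Origin: centre of its underside; z up. Front edge at x = -32 mm, right edge at y = -50 mm. Drags on the deck with 1 to 3 N (the stop gets that much less). Two dark thumbscrews, 14 mm wide, stand 12 mm above its top at y = +39 and -39 mm.
- crystal: The crystal in its copper-coloured disc, 34 mm across, standing 2 mm proud in the middle of the plate's top, fixed to the plate. Origin at the centre of the disc's underside, 10 mm above the plate's underside. Not to be touched.
- driver: Bystander: red-handled screwdriver, 170 mm long, lying on the bench to the left of the accessory.
- tweezers: Bystander: steel tweezers, 116 mm long, 6 mm high, lying on the bench to the right of the accessory.
- dust_cap: Bystander: yellow plastic dust cap, 38 mm across, 13 mm high, lying on the deck behind the back stop, to the right of the tower.
- vial_a: Bystander: glass vial with a white cap, 24 mm across, 55 mm high, standing on the bench far to the right.
- vial_b: Bystander: glass vial with a blue cap, 24 mm across, 55 mm high, standing on the bench far to the right.
- amber_jar: Bystander: amber jar with a black cap, 52 mm across, 75 mm high, standing on the bench far to the right.
- dish: Bystander: shallow glass dish, 90 mm across, 15 mm high, on the bench far to the left.
- tape_roll: Bystander: yellow roll of tape, 90 mm across, 19 mm high, lying on the bench far to the left.
Not all that is in view belongs to the job. What is meant by the crystal_plate is not blue, green or red, and is the larger of those in its own colour.

How it is judged:
On the way:
1. the plate is square in the corner of both stops and pressed against the back stop with 5 to 20 N, by the fingers, for 3 s without a break (x of crystal_plate in the frame of seat between -0.002 and 0.002 m and y of crystal_plate in the frame of seat between -0.0025 and 0.002 m and z of crystal_plate in the frame of seat between -0.002 and 0.002 m and angle between the x axis of crystal_plate and the x axis of seat, either way round below 0.025 rad and angle between crystal_plate's own z axis and vertical below 0.03 rad and contact force between crystal_plate and back_stop between 5 and 20 N and contact force between the fingers and crystal_plate above 4 N), for 3 s.
At the end, for the whole second after the job is handed in: The plate lies flat on the deck, at rest, in the corner: within 2 mm of its place along the push, not more than 2.5 mm away from the side stop and within 0.025 rad of square, and the fingers are still pushing it so that the force between plate and back stop stays between 5 and 20 N (all of step 1 and linear speed of crystal_plate below 0.01 m/s); the arm keeps its last pose, push and grip.
It fails at once if the gripper touches the crystal (contact force between the arm and crystal above 0.5 N).
It fails at once if the fingers touch the crystal (contact force between the fingers and crystal above 0.5 N).
It fails at once if a bystander is moved by more than 15 mm (distance of any of driver, tweezers, dust_cap, vial_a, vial_b, amber_jar, dish, tape_roll from where it was at the start of the episode above 0.015 m).
It also fails if it takes over 72 s, if anything falls off the work surface, if the arm or the gripper's body presses on something with over 40 N, if the wrist force passes 120 N, or if a joint passes its speed limit or range.

### The arm

A 6-joint arm with a two-finger parallel gripper is mounted at the origin on the work surface. World frame = base frame: x ahead of the robot, y to its left, z up, the work surface at z = 0. Lengths are in m, angles in rad, forces in N, time in s.
With the tool pointing down it reaches from about 0.15 to 0.775 m from the base axis. Payload 6.1 kg.
Tool frame: the origin (TCP) lies on the centre line of the jaws, within the pads' length; the fingertips stand tip_extent ahead of it and the grasp point (between the pads) lies 8 mm behind it (tip_extent is the distance from the TCP to the fingertips, in m); z points along the fingers, y is the line along which they close (so a half turn about z gives the same grasp; the last joint's range is limited). The gripper opens to 85 mm and grips with 20 to 120 N. Pads are 22 mm wide; open, the fingers measure 114 mm over their backs; the gripper's body (76 mm by 85 mm) begins 54 mm behind the grasp point. The pads swing forward as they close: fully open they stand 13 mm farther back than shut.
Start: joints at [1.137, 0.126, -0.04, 1.405, 0, 1.571], TCP at [0.221, 0.476, 0.242] pointing down, gripper open.
Joint ranges: [-2.72, 2.72], [-0.95, 1.95], [-1.27, 1.35], [-1.78, 2.02], [-1.46, 1.47], [-3.14, 3.14]. Speed limits (rad/s): [2.39, 2.39, 3.01, 3.14, 3.14, 3.14].

### API

Orientations are given as a rotation vector (axis times angle).
In Python, from workcell import sense, camera, job_done, tip_extent gives the robot as it stands. The module is installed in compiled form; this text tells all that it offers.
- The arm moves only by the tool servo_tool, never from a script. Its argument "moves" is one flat list of numbers, 7 for each row, row after row: the turn, a rotation vector about the tool's x, y, z in rad, then the shift along the tool's x, y, z in m, then the finger opening in m, from 0 to 0.0854. In form: [rx, ry, rz, tx, ty, tz, claw, rx, ry, rz, tx, ty, tz, claw, ...]. A call has 1 to 12 rows; each row shifts and turns the commanded pose from where the row before left it, along the tool's axes as they then stand; what a row does not reach is not made up. A row lasts 1/12 s, in which the tool goes at most 41.7 mm and 7.16 degrees, less where a joint would pass 70% of its speed; a pose out of reach is approached as far as the arm can. A call with a gripper value outside its range is refused whole. The fingers move at their own pace and stop on an object; the grip force is fixed at half the most. Time passes only in rows, so rows that do not move let the fingers close. It gives the time, the measured TCP pose, the force, the opening and the grip force at its end, in the units of the state.
- sense(): the state, without advancing time (a new reading comes with each control period).
- camera(name): name is "side" or "top" or "wrist"; returns a dict with "color" (480x640x3 uint8, red, green, blue), "fov_y" (degrees; the focal length in pixels is half the picture's height over the tangent of half this angle, whatever the lens; pixels are square), "cx", "cy" (the principal point, pixels), "k1" (the pictures are not rectified: a ray, as slopes to the right and down, at radius r is drawn at 1 + k1 r^2 times it, then the intrinsics apply), "T" (4x4, takes a point from camera to world coordinates). Camera axes: x right, y down, z forward; pixel columns grow to the right and rows downward; lengths in m; the calibration is good to about 2 mm. A picture is of the moment at which its call begins. There is no depth.
- job_done(): hands the job in; it is judged then, once.
The state is a dict: "time_s": time; "joint_pos": joint angles; "joint_velocities": joint speeds; "effort": joint torques, N m; "position": TCP position; "tool_rot": TCP orientation; "contact_force": force on the tool from outside, world axes, zero at the start; "ft_torque": the same for the moment, N m; "gripper_width": finger opening in m; "grasp_force": force on a finger pad.
Only numpy, scipy, OpenCV 4.12 (cv2) and the standard library are available. Lean on these libraries where they do the work, as an engineer would, in place of code of your own. Each camera call takes 0.05 s, during which the arm holds its last target. There are 200 camera calls.

## Working session

There is one attempt and no reset: what is moved stays moved. The work goes in short steps, Python scripts to look and compute and a tool call to move; the robot and the scene stay as the last step left them, time stands still between calls to the robot, and variables do not carry over. Pictures are saved under pics/ and viewed, at most 10 in all, crops included, and the job is handed in when it is done.

Besides the shell and the picture viewer there is one more tool, called by a JSON object that holds its "api" and its "payload". servo_tool: Moves the arm, as the interface text tells. Its arguments: {"type":"object","properties":{"moves":{"type":"array","items":{"type":"number"}}},"required":["moves"]}

```bash
mkdir -p pics
cat > h.py <<'E'
import numpy as np,cv2
from workcell import sense,camera,job_done,tip_extent
def ray(c,uv):
    f=240/np.tan(np.radians(c["fov_y"])/2)
    d=(np.array(uv,float)-[c["cx"],c["cy"]])/f
    u=d.copy()
    for _ in range(30): u=d/(1+c["k1"]*(u@u))
    T=np.array(c["T"]); return T[:3,3],T[:3,:3]@np.array([*u,1])
def onplane(c,uv,z):
    o,d=ray(c,uv); return o+d*(z-o[2])/d[2]
def proj(c,p):
    f=240/np.tan(np.radians(c["fov_y"])/2);T=np.array(c["T"])
    q=T[:3,:3].T@(np.array(p)-T[:3,3]);u=q[:2]/q[2]
    return u*(1+c["k1"]*(u@u))*f+[c["cx"],c["cy"]]
def save(c,n): cv2.imwrite("pics/"+n+".png",c["color"][:,:,::-1])
E
python3 - <<'E'
from h import *
import pickle
s=sense();print(s,tip_extent)
C={n:camera(n) for n in("top","side")}
pickle.dump(C,open("c0.pkl","wb"))
for n in C: save(C[n],n+"0");print(n,C[n]["T"],C[n]["fov_y"],C[n]["k1"])
E
```

```text
{'time_s': 0.0, 'joint_pos': array([ 1.13700065e+00,  1.26367738e-01, -4.05931967e-02,  1.40543554e+00,
       -4.24612752e-06,  1.57079800e+00]), 'joint_velocities': array([ 1.33314951e-04,  6.78328739e-05, -1.55589998e-03, -3.25080155e-03,
        4.49797202e-04,  7.13072744e-04]), 'effort': array([ 1.41120734e-03, -4.35913432e+01,  3.52923203e+01,  1.72003760e-02,
        1.01767123e-04, -6.25025280e-06]), 'position': array([0.22049952, 0.47600862, 0.24154169]), 'tool_rot': array([-6.76003617e-01, -3.06765057e+00,  2.45578511e-03]), 'contact_force': array([ 0.08013019,  0.06078631, -0.45064312]), 'ft_torque': array([ 0.04677735, -0.02317036,  0.00250787]), 'grasp_force': 0.0, 'gripper_width': 0.08576193381707424} 0.011
top [[-0.02577319 -0.99418505  0.10455535  0.401066  ]
 [-0.99966692  0.0254916  -0.00402887  0.01410382]
 [ 0.00134016 -0.10462436 -0.99451091  1.3016975 ]
 [ 0.          0.          0.          1.        ]] 49.2670531069171 -0.029843906067149078
side [[ 0.90679855 -0.24399709  0.34377582  0.12735746]
 [-0.42142885 -0.50401277  0.75390241 -0.86909547]
 [-0.01068259 -0.82851466 -0.55986546  0.7555459 ]
 [ 0.          0.          0.          1.        ]] 53.800257114579146 -0.10915673494958997
```

View pics/top0.png

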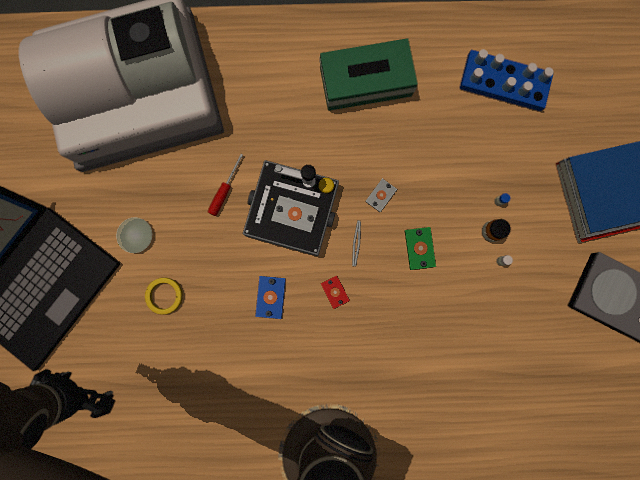

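View pics/side0.png

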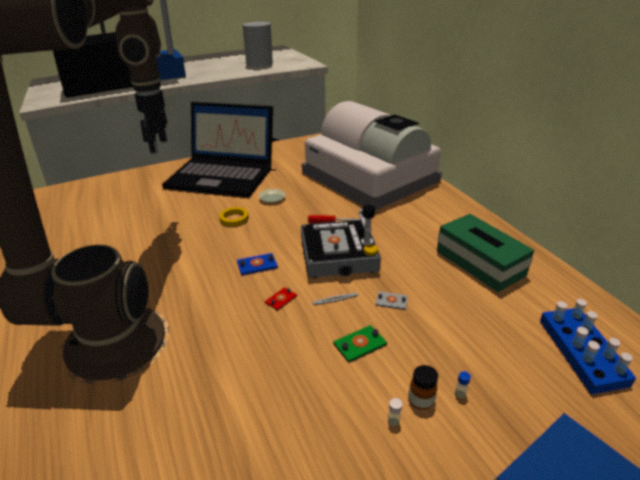

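The top view shows two silver plates. One is at about (295,214), lying on the deck. The other is smaller, at about (381,195), lying on the bench. The blue, green and red ones are decoys. The one on the deck is the larger silver plate, so it fits the description. I'll confirm that with an enlarged crop.

Run:
```python
from h import *
import pickle
C=pickle.load(open("c0.pkl","rb"));c=C["top"]
im=c["color"][150:265,235:405]
cv2.imwrite("pics/crop0.png",cv2.resize(im,None,fx=4.7,fy=4.7,interpolation=cv2.INTER_CUBIC)[:,:,::-1])
for uv in [(265,161),(343,181),(322,256),(243,236)]: print(uv,onplane(c,uv,.055))
print("plate",onplane(c,(295,214),.065))
```

```text
(265, 161) [0.71287361 0.13723465 0.055     ]
(343, 181) [ 0.65855092 -0.05090366  0.055     ]
(322, 256) [0.47813004 0.00470952 0.055     ]
(243, 236) [0.53088953 0.1925888  0.055     ]
plate [0.57941344 0.06653526 0.065     ]
```

View pics/crop0.png

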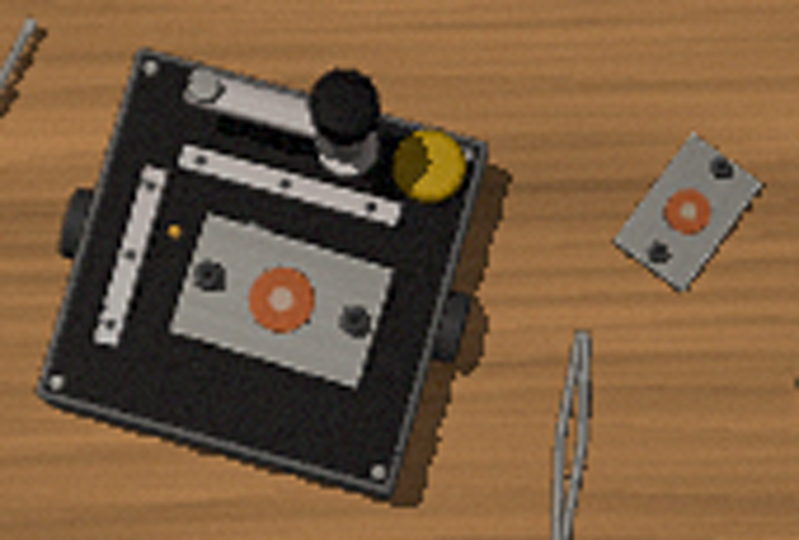

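```bash
cat >> h.py <<'E'
from scipy.spatial.transform import Rotation as R
def yawR(psi):  # tool down, tool y along heading psi (from world x)
    y=np.array([np.cos(psi),np.sin(psi),0]);z=np.array([0,0,-1.]);return np.c_[np.cross(y,z),y,z]
def delta(p,psi):
    s=sense();A=R.from_rotvec(s["tool_rot"]).as_matrix();B=yawR(psi)
    print("t",s["time_s"],"shift",(A.T@(np.array(p)-s["position"])).round(4),"turn",R.from_matrix(A.T@B).as_rotvec().round(4),"q",s["joint_pos"].round(2),"F",s["contact_force"].round(1))
def quad(m,c,z):
    k=max(cv2.findContours(m.astype(np.uint8),0,1)[0],key=cv2.contourArea)
    q=cv2.boxPoints(cv2.minAreaRect(k));return k,np.array([onplane(c,p,z) for p in q])
E
python3 - <<'E'
from h import *
import pickle
C=pickle.load(open("c0.pkl","rb"));c=C["top"]
w=camera("wrist");s=sense();save(w,"w0")
A=R.from_rotvec(s["tool_rot"]).as_matrix()
print("cam in tool",A.T@(w["T"][:3,3]-s["position"]),"\n",A.T@w["T"][:3,:3],w["fov_y"])
im=c["color"].astype(int);g=im.min(2);sat=im.max(2)-g
m=np.zeros((480,640),bool);m[190:236,268:322]=((g>85)&(sat<40))[190:236,268:322]
m=cv2.morphologyEx(m.astype(np.uint8),cv2.MORPH_OPEN,np.ones((3,3)))
k,q=quad(m,c,.065);print(q,np.linalg.norm(np.diff(q,axis=0),axis=1),q.mean(0))
acc=np.array([.595,.071,.30]);psi=np.pi/2-.295
delta(acc+[-.10,.0,0],psi)
E
```

```text
cam in tool [ 0.06993203  0.0002555  -0.13154003] 
 [[-6.70142860e-04 -9.60908885e-01 -2.76863985e-01]
 [ 9.99999651e-01 -7.82221991e-04  2.94373554e-04]
 [-4.99435261e-04 -2.76863691e-01  9.60909073e-01]] 65.0577242142915
[[0.5666244  0.12450885 0.065     ]
 [0.6270683  0.10495783 0.065     ]
 [0.59527633 0.01131535 0.065     ]
 [0.53515408 0.03129861 0.065     ]] [0.06352722 0.09889208 0.06335626] [0.58103078 0.06802016 0.065     ]
t 0.15 shift [-0.4193 -0.2523 -0.058 ] turn [-1.200e-03 -1.000e-04 -1.389e-01] q [ 1.14  0.13 -0.04  1.41 -0.    1.57] F [ 0.9  0.1 -0.5]
```

{"api": "servo_tool", "payload": {"moves": [0,0,0,-0.035,-0.0165,0,0.085,0,0,0,-0.035,-0.0165,0,0.085,0,0,0,-0.035,-0.0165,0,0.085,0,0,0,-0.035,-0.0165,0,0.085,0,0,0,-0.035,-0.0165,0,0.085,0,0,0,-0.035,-0.0165,0,0.085,0,0,0,-0.035,-0.0165,0,0.085,0,0,0,-0.035,-0.0165,0,0.085,0,0,0,-0.035,-0.0165,0,0.085,0,0,0,-0.035,-0.0165,0,0.085,0,0,0,-0.035,-0.0165,0,0.085,0,0,0,-0.035,-0.0165,0,0.085]}}

```text
time_s: 1.15
position: [0.5193, 0.1183, 0.2422]
tool_rot: [-0.676, -3.068, -0.0]
contact_force: [0.3, 0.7, -0.2]
gripper_width: 0.0849
grasp_force: 0.0
```

{"api": "servo_tool", "payload": {"moves": [0,0,0,-0.035,-0.0165,-0.008,0.06,0,0,-0.07,0,0,0,0.06,0,0,-0.07,0,0,0,0.06,0,0,0,0,0,0,0.06,0,0,0,0,0,0,0.06,0,0,0,0,0,0,0.06]}}

```text
time_s: 1.65
position: [0.5431, 0.0908, 0.2501]
tool_rot: [-0.462, -3.107, 0.0]
contact_force: [0.6, 0.1, -0.5]
gripper_width: 0.06
grasp_force: 0.0
```

Run:
```python
from h import *
import pickle
w=camera("wrist");save(w,"w1");pickle.dump(w,open("w1.pkl","wb"))
delta([.547,.0855,.25],np.pi/2-.295);print(sense()["gripper_width"])
```

```text
t 1.7 shift [-0.0053 -0.004   0.0002] turn [-0.0001 -0.0002  0.0006] q [ 0.17  0.18  0.04  1.43 -0.    0.46] F [-0.7  0.  -0.4]
0.05985946925844235
```

View pics/w1.png

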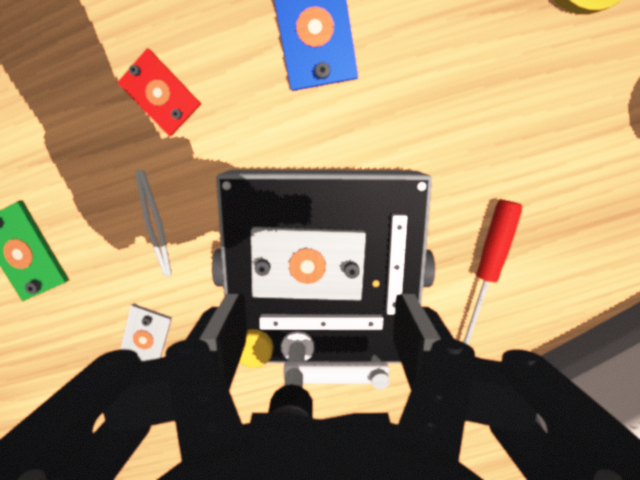

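The wrist view (image up is the robot side) shows the plate at (308,265), the back rail at (321,323), the side rail at (398,265), the tower at (295,350) and the dust cap at (255,347). Everything matches the description.

```bash
cat >> h.py <<'E'
def meas(w,boxes,thr=130):
    im=w["color"].astype(int);g=im.min(2);out={}
    for n,(u0,u1,v0,v1,z) in boxes.items():
        m=np.zeros((480,640),np.uint8);m[v0:v1,u0:u1]=(g>thr)[v0:v1,u0:u1]
        m=cv2.morphologyEx(m,cv2.MORPH_OPEN,np.ones((3,3)))
        k,q=quad(m,w,z);e=np.diff(q,axis=0)[:2];L=np.linalg.norm(e,axis=1)
        l=e[L.argmax()];a=np.arctan2(l[1],l[0])%np.pi
        out[n]=(q.mean(0),a);print(n,"centre",q.mean(0).round(4),"long axis",a.round(4),"size",L.round(4),cv2.minAreaRect(k)[2])
    return out
E
python3 - <<'E'
from h import *
import pickle
w=pickle.load(open("w1.pkl","rb"))
o=meas(w,dict(plate=(240,375,220,306,.065),back=(255,387,310,335,.063),side=(384,412,208,312,.063)))
t=(o["back"][1]+o["side"][1]+np.pi/2)/2-np.pi/2  # acc yaw
t=o["back"][1]-np.pi/2; t2=o["side"][1]-np.pi if o["side"][1]>2 else o["side"][1]
print("yaw",t,t2)
th=(t+t2)/2;X=np.array([np.cos(th),np.sin(th)]);Y=np.array([-X[1],X[0]])
# accessory origin from rails: back centre at (44,-2), side centre at (-13,66)
for n,x,y in(("back",.044,-.002),("side",-.013,.066)): print(n,"origin",o[n][0][:2]-x*X-y*Y)
O=np.mean([o[n][0][:2]-x*X-y*Y for n,x,y in(("back",.044,-.002),("side",-.013,.066))],0)
d=o["plate"][0][:2]-O;print("O",O,"plate in acc",d@X,d@Y,"rel yaw",o["plate"][1]-np.pi/2-th)
E
```

```text
plate centre [0.5813 0.068  0.065 ] long axis 1.2477 size [0.0647 0.0993] 1.5074357986450195
back centre [0.641  0.0626 0.063 ] long axis 1.2747 size [0.1166 0.0127] 90.0
side centre [0.605  0.1445 0.063 ] long axis 2.8305 size [0.0923 0.0134] 4.085616588592529
yaw -0.29610486571959527 -0.31113461402009257
back origin [0.59961423 0.07769313]
side origin [0.5976909  0.07760328]
O [0.59865257 0.07764821] plate in acc -0.013638939637791381 -0.014422789831478287 rel yaw -0.019505237005004172
```

{"api": "servo_tool", "payload": {"moves": [0,0,0,-0.0145,-0.0277,0,0.03,0,0,0,-0.0145,-0.0277,0,0.03,0,0,0,-0.0145,-0.0277,0,0.03,0,0,-0.12,0,0,0.01,0.03,0,0,-0.12,0,0,0.01,0.03,0,0,-0.12,0,0,0.01,0.03,0,0,-0.12,0,0,0.01,0.03,0,0,-0.12,0,0,0.01,0.03,0,0,-0.12,0,0,0.01,0.03,0,0,-0.12,0,0,0.01,0.03,0,0,-0.12,0,0,0.01,0.03]}}

```text
time_s: 2.62
position: [0.5607, -0.001, 0.1699]
tool_rot: [-1.036, 2.966, -0.0]
contact_force: [-0.5, -0.6, -0.3]
gripper_width: 0.0297
grasp_force: 0.0
```

{"api": "servo_tool", "payload": {"moves": [0,0,-0.12,0,0,0.01,0.03,0,0,-0.12,0,0,0.01,0.03,0,0,-0.12,0,0,0.01,0.03,0,0,-0.12,0,0,0.01,0.03,0,0,-0.12,0,0,0.01,0.03,0,0,0,0,0,0.01,0.03,0,0,0,0,0,0.01,0.03,0,0,0,0,0,0,0.03]}}

```text
time_s: 3.28
position: [0.5597, -0.0013, 0.0981]
tool_rot: [1.854, -2.533, -0.003]
contact_force: [-1.1, 1.1, -0.2]
gripper_width: 0.0299
grasp_force: 0.0
```

Run:
```python
from h import *
import pickle
w=camera("wrist");save(w,"w2");pickle.dump(w,open("w2.pkl","wb"))
delta([.560,-.0015,.08],np.pi-.300);print(sense()["gripper_width"],tip_extent,proj(w,[*sense()["position"][:2],sense()["position"][2]-.011]))
```

```text
t 3.3333 shift [0.0001 0.     0.0192] turn [ 0.002  -0.0006 -0.0068] q [-0.    0.23 -0.23  1.11 -0.   -1.27] F [-0.8  0.1 -0.3]
0.030415620971409735 0.011 [319.80303293 309.66141753]
```

View pics/w2.png

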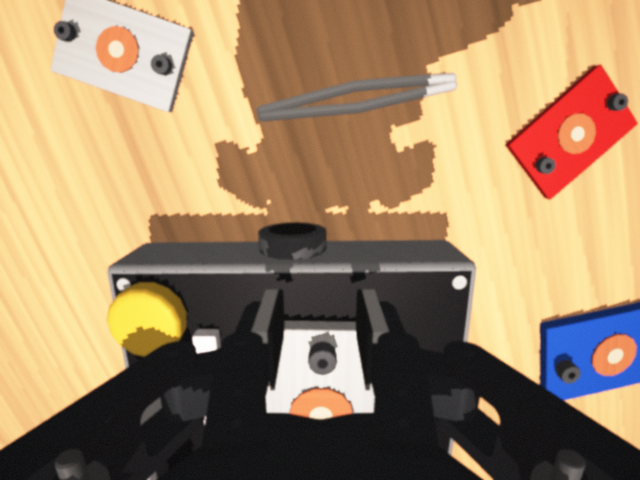

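The dust cap (147,318) and tweezers (360,95) are clear. The fingers straddle the middle of the plate's right edge (320,322), about 11 mm outside it. I'm descending now.

{"api": "servo_tool", "payload": {"moves": [0,0,-0.007,0,0,0.008,0.03,0,0,0,0,0,0.008,0.03,0,0,0,0,0,0.008,0.03,0,0,0,0,0,0.003,0.03,0,0,0,0,0,0,0.03,0,0,0,0,0,0,0.03]}}

```text
time_s: 3.83
position: [0.5608, -0.0017, 0.073]
tool_rot: [1.867, -2.526, -0.001]
contact_force: [0.8, -0.4, -0.9]
gripper_width: 0.0299
grasp_force: 0.0
```

{"api": "servo_tool", "payload": {"moves": [0,0,0,0,0,0.001,0.03,0,0,0,0,0,0.001,0.03,0,0,0,0,0,0.001,0.03,0,0,0,0,0,0,0.03]}}

```text
time_s: 4.17
position: [0.561, -0.0016, 0.0703]
tool_rot: [-1.867, 2.526, -0.0]
contact_force: [-0.9, -0.4, 0.2]
gripper_width: 0.0299
grasp_force: 0.0
```

{"api": "servo_tool", "payload": {"moves": [0,0,0,0,0,0.001,0.03,0,0,0,0,0,0.001,0.03,0,0,0,0,0,0.001,0.03,0,0,0,0,0,0,0.03]}}

```text
time_s: 4.5
position: [0.5608, -0.0017, 0.0671]
tool_rot: [1.867, -2.526, -0.0]
contact_force: [-0.3, 0.8, 0.3]
gripper_width: 0.0301
grasp_force: 0.0
```

{"api": "servo_tool", "payload": {"moves": [0,0,0,0,0,0.001,0.03,0,0,0,0,0,0.0005,0.03,0,0,0,0,0,0,0.03]}}

```text
time_s: 4.75
position: [0.5609, -0.0017, 0.0657]
tool_rot: [1.867, -2.526, -0.0]
contact_force: [-0.8, 0.1, 0.0]
gripper_width: 0.0301
grasp_force: 0.0
```

{"api": "servo_tool", "payload": {"moves": [0,0,0,0,0,0.001,0.03,0,0,0,0,0,0,0.03]}}

```text
time_s: 4.92
position: [0.561, -0.0017, 0.0656]
tool_rot: [-1.867, 2.526, -0.001]
contact_force: [-2.5, 1.1, 5.8]
gripper_width: 0.0299
grasp_force: 2.9
```

{"api": "servo_tool", "payload": {"moves": [0,0,0,0,0,0.001,0.03,0,0,0,0,0,0,0.03]}}

```text
time_s: 5.08
position: [0.561, -0.0017, 0.0656]
tool_rot: [-1.867, 2.525, -0.001]
contact_force: [-5.8, -0.1, 13.1]
gripper_width: 0.03
grasp_force: 6.2
```

{"api": "servo_tool", "payload": {"moves": [0,0,0,0,0,0.001,0.03,0,0,0,0,0,0,0.03]}}

```text
time_s: 5.25
position: [0.561, -0.0017, 0.0655]
tool_rot: [-1.867, 2.525, -0.002]
contact_force: [-8.0, -0.3, 19.6]
gripper_width: 0.0299
grasp_force: 9.5
```

{"api": "servo_tool", "payload": {"moves": [0,0,0,0,0,-0.006,0.03,0,0,0,-0.004,0,0,0.03,0,0,0,-0.004,0,0,0.03,0,0,0,-0.002,0,0,0.03,0,0,0,-0.002,0,0,0.03,0,0,0,-0.002,0,0,0.03,0,0,0,-0.002,0,0,0.03,0,0,0,-0.002,0,0,0.03,0,0,0,-0.002,0,0,0.03,0,0,0,-0.002,0,0,0.03,0,0,0,-0.002,0,0,0.03,0,0,0,0,0,0,0.03]}}

```text
time_s: 6.25
position: [0.5681, 0.0217, 0.0688]
tool_rot: [-1.868, 2.526, 0.001]
contact_force: [-0.5, -0.0, 0.4]
gripper_width: 0.0299
grasp_force: 0.0
```

{"api": "servo_tool", "payload": {"moves": [0,0,0,-0.002,0,0,0.03,0,0,0,-0.002,0,0,0.03,0,0,0,-0.001,0,0,0.03,0,0,0,-0.001,0,0,0.03,0,0,0,0,0,0,0.03]}}

```text
time_s: 6.67
position: [0.5698, 0.0273, 0.0688]
tool_rot: [-1.868, 2.526, 0.0]
contact_force: [0.3, 0.8, 0.1]
gripper_width: 0.0299
grasp_force: 0.2
```

```bash
cat >> h.py <<'E'
O=np.array([.5987,.0776]);TH=-.300
X=np.array([np.cos(TH),np.sin(TH)]);Y=np.array([-X[1],X[0]])
def acc(p): d=np.array(p)[:2]-O;return np.round([d@X,d@Y],4)
def st():
    s=sense();F=s["contact_force"][:2];print("t",s["time_s"],"tcp acc",acc(s["position"]),"z",s["position"][2].round(4),"F",(F@X).round(1),(F@Y).round(1))
E
python3 - <<'E'
from h import *
import pickle
w=camera("wrist");save(w,"w3");pickle.dump(w,open("w3.pkl","wb"));st()
c=camera("top");pickle.dump(c,open("c3.pkl","wb"))
E
```

```text
t 6.7167 tcp acc [-0.0127 -0.0566] z 0.0688 F 0.2 0.4
```

View pics/w3.png

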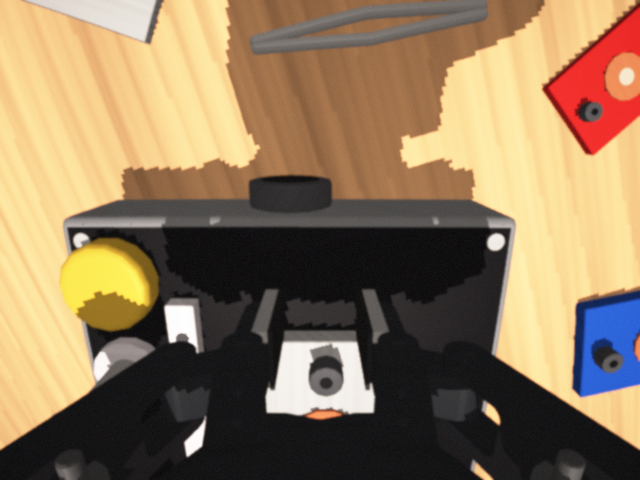

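The plate's right edge is at row ~333 between the fingers. I'm checking where that is relative to the TCP.

Run:
```python
from h import *
import pickle
w=pickle.load(open("w3.pkl","rb"))
for u in(282,318,356): print(u,acc(onplane(w,(u,341),.065)),acc(onplane(w,(u,331),.055)))
c=pickle.load(open("c3.pkl","rb"))
cv2.imwrite("pics/c3.png",cv2.resize(c["color"][150:265,235:345],None,fx=5,fy=5,interpolation=cv2.INTER_CUBIC)[:,:,::-1])
print(proj(w,[*(O-.0127*X-.0456*Y),.065]))
```

```text
282 [ 0.0031 -0.0454] [ 0.0041 -0.0443]
318 [-0.0116 -0.0455] [-0.0115 -0.0444]
356 [-0.0271 -0.0455] [-0.028  -0.0444]
[320.81528509 340.7016842 ]
```

View pics/c3.png

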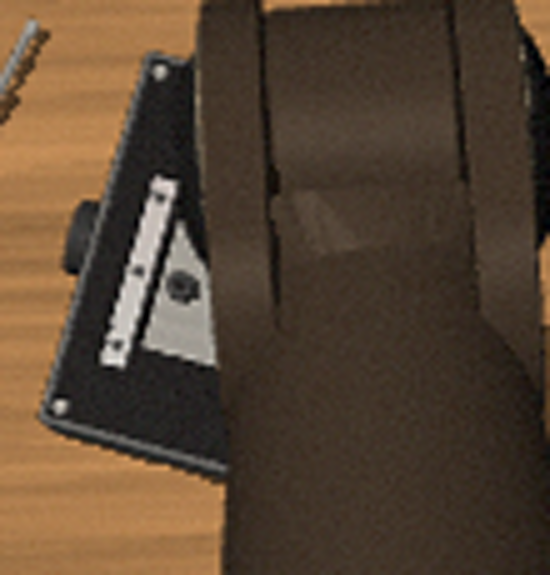

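The fingers are pushing the right edge and the plate is square, with about 5 mm left to the side stop.

{"api": "servo_tool", "payload": {"moves": [0,0,0,-0.001,0,0,0.03,0,0,0,-0.001,0,0,0.03,0,0,0,-0.001,0,0,0.03,0,0,0,-0.001,0,0,0.03,0,0,0,0,0,0,0.03]}}

```text
time_s: 7.18
position: [0.571, 0.031, 0.0689]
tool_rot: [-1.868, 2.526, -0.0]
contact_force: [-0.7, -0.5, 1.1]
gripper_width: 0.0299
grasp_force: 0.5
```

{"api": "servo_tool", "payload": {"moves": [0,0,0,-0.001,0,0,0.03,0,0,0,0,0,0,0.03]}}

```text
time_s: 7.35
position: [0.5713, 0.0319, 0.0689]
tool_rot: [-1.868, 2.526, -0.0]
contact_force: [-0.5, -1.7, 0.1]
gripper_width: 0.0299
grasp_force: 0.6
```

{"api": "servo_tool", "payload": {"moves": [0,0,0,-0.001,0,0,0.03,0,0,0,0,0,0,0.03]}}

```text
time_s: 7.52
position: [0.5714, 0.0323, 0.0688]
tool_rot: [1.867, -2.526, 0.001]
contact_force: [-1.7, -5.2, 1.4]
gripper_width: 0.0301
grasp_force: 2.1
```

{"api": "servo_tool", "payload": {"moves": [0,0,0,-0.001,0,0,0.03,0,0,0,0,0,0,0.03]}}

```text
time_s: 7.68
position: [0.5714, 0.0325, 0.0688]
tool_rot: [1.865, -2.525, 0.003]
contact_force: [-1.9, -7.0, 1.9]
gripper_width: 0.0299
grasp_force: 3.8
```

```bash
python3 -c "from h import *;st()"
```

```text
t 7.6833 tcp acc [-0.0128 -0.0512] z 0.0688 F 0.3 -7.2
```

{"api": "servo_tool", "payload": {"moves": [0,0,0,0.004,0,0,0.03,0,0,0,0.016,0,0,0.03,0,0,0,0,0,-0.035,0.03,0,0,0,0,0,-0.036,0.045,0,0,0,-0.027,0.019,0,0.045,0,0,0,-0.027,0.019,0,0.045,0,0,0,-0.027,0.018,0,0.045,0,0,0.12,0,0,0,0.045,0,0,0.12,0,0,0,0.045,0,0,0.12,0,0,0,0.045,0,0,0.12,0,0,0,0.045,0,0,0.12,0,0,0,0.045]}}

```text
time_s: 8.68
position: [0.5361, 0.1092, 0.1398]
tool_rot: [-1.03, 2.967, 0.002]
contact_force: [-0.5, 0.6, -0.1]
gripper_width: 0.0447
grasp_force: 0.0
```

{"api": "servo_tool", "payload": {"moves": [0,0,0.12,0,0,0,0.045,0,0,0.12,0,0,0,0.045,0,0,0.12,0,0,0,0.045,0,0,0.12,0,0,0,0.045,0,0,0.12,0,0,0,0.045,0,0,0.12,0,0,0,0.045,0,0,0.12,0,0,0,0.045,0,0,0.12,0,0,0,0.045,0,0,0,0,0,0,0.045,0,0,0,0,0,0,0.045]}}

```text
time_s: 9.52
position: [0.5362, 0.1088, 0.1398]
tool_rot: [-0.443, -3.11, -0.002]
contact_force: [0.1, -0.6, 0.6]
gripper_width: 0.0452
grasp_force: 0.0
```

Run:
```python
from h import *
import pickle
w=camera("wrist");save(w,"w4");pickle.dump(w,open("w4.pkl","wb"));st()
delta([*(O-.069*X+.010*Y),.072],np.pi/2+TH)
```

```text
t 9.5667 tcp acc [-0.069   0.0112] z 0.1398 F 0.1 0.4
t 9.5667 shift [ 0.     -0.0013  0.0678] turn [ 0.0007 -0.0002  0.0167] q [ 0.2   0.19 -0.19  1.19  0.    0.48] F [0.2 0.3 0.3]
```

View pics/w4.png

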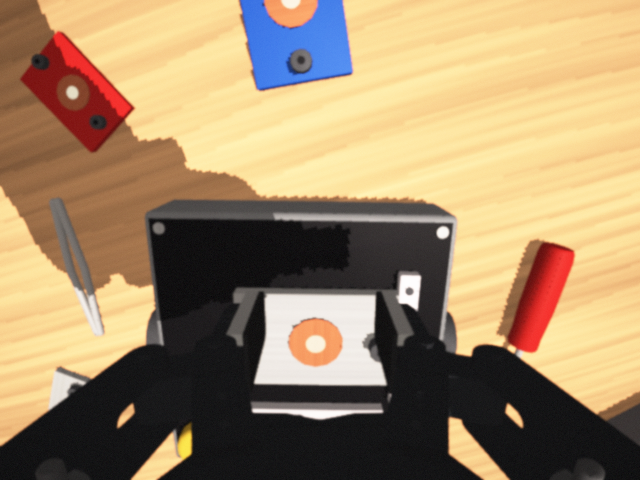

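The plate now sits against the side rail and its front edge is at row ~291. The fingers are in front of that edge, so I'm descending.

{"api": "servo_tool", "payload": {"moves": [0,0,0.017,0,-0.001,0.03,0.045,0,0,0,0,0,0.03,0.045,0,0,0,0,0,0.005,0.045,0,0,0,0,0,0.003,0.045,0,0,0,0,0,0.002,0.045,0,0,0,0,0,0.001,0.045,0,0,0,0,0,0,0.045,0,0,0,0,0,0,0.045]}}

```text
time_s: 10.23
position: [0.5367, 0.1077, 0.0701]
tool_rot: [0.475, 3.104, 0.001]
contact_force: [-0.2, 0.3, -0.0]
gripper_width: 0.045
grasp_force: 0.0
```

{"api": "servo_tool", "payload": {"moves": [0,0,0,0,0,0.001,0.045,0,0,0,0,0,0.001,0.045,0,0,0,0,0,0.001,0.045,0,0,0,0,0,0,0.045]}}

```text
time_s: 10.57
position: [0.5358, 0.1075, 0.0657]
tool_rot: [-0.475, -3.105, -0.0]
contact_force: [0.5, -0.1, -0.2]
gripper_width: 0.0446
grasp_force: 0.0
```

Run:
```python
from h import *
import pickle
w=pickle.load(open("w4.pkl","rb"));st()
print(acc(onplane(w,(270,294),.065)),acc(onplane(w,(370,294),.065)))
```

```text
t 10.5667 tcp acc [-0.069  0.01 ] z 0.0657 F 0.5 -0.0
[-0.0465 -0.0175] [-0.0475  0.0421]
```

{"api": "servo_tool", "payload": {"moves": [0,0,0,0,0,0.001,0.045,0,0,0,0,0,0,0.045,0,0,0,0,0,0,0.045]}}

```text
time_s: 10.82
position: [0.5358, 0.1075, 0.0647]
tool_rot: [-0.475, -3.105, 0.0]
contact_force: [-0.3, -0.5, -0.3]
gripper_width: 0.045
grasp_force: 0.0
```

{"api": "servo_tool", "payload": {"moves": [0,0,0,0,0,0.001,0.045,0,0,0,0,0,0,0.045,0,0,0,0,0,0,0.045]}}

```text
time_s: 11.07
position: [0.536, 0.1075, 0.0639]
tool_rot: [0.475, 3.105, 0.0]
contact_force: [-0.1, 0.8, -0.2]
gripper_width: 0.0453
grasp_force: 0.3
```

{"api": "servo_tool", "payload": {"moves": [0,0,0,0,0,0.001,0.045,0,0,0,0,0,0,0.045,0,0,0,0,0,0,0.045]}}

```text
time_s: 11.32
position: [0.536, 0.1075, 0.0638]
tool_rot: [0.475, 3.105, 0.0]
contact_force: [-1.7, -0.9, 7.2]
gripper_width: 0.0448
grasp_force: 3.9
```

{"api": "servo_tool", "payload": {"moves": [0,0,0,0,0,0.001,0.045,0,0,0,0,0,0,0.045,0,0,0,0,0,0,0.045]}}

```text
time_s: 11.57
position: [0.536, 0.1075, 0.0638]
tool_rot: [0.475, 3.104, 0.001]
contact_force: [-4.7, -0.5, 15.2]
gripper_width: 0.0454
grasp_force: 7.3
```

{"api": "servo_tool", "payload": {"moves": [0,0,0,0,0,-0.005,0.045,0,0,0,-0.005,0,0,0.045,0,0,0,-0.004,0,0,0.045,0,0,0,-0.0015,0,0,0.045,0,0,0,-0.0015,0,0,0.045,0,0,0,-0.0015,0,0,0.045,0,0,0,-0.0015,0,0,0.045,0,0,0,-0.0015,0,0,0.045,0,0,0,-0.0015,0,0,0.045,0,0,0,-0.0015,0,0,0.045,0,0,0,-0.0015,0,0,0.045,0,0,0,-0.0015,0,0,0.045]}}

```text
time_s: 12.57
position: [0.5574, 0.1007, 0.0668]
tool_rot: [-0.475, -3.105, 0.0]
contact_force: [-1.1, 0.3, 0.4]
gripper_width: 0.0451
grasp_force: 0.6
```

{"api": "servo_tool", "payload": {"moves": [0,0,0,-0.0015,0,0,0.045,0,0,0,-0.0015,0,0,0.045,0,0,0,-0.0015,0,0,0.045,0,0,0,-0.0015,0,0,0.045,0,0,0,0,0,0,0.045]}}

```text
time_s: 12.98
position: [0.5635, 0.0989, 0.0669]
tool_rot: [0.476, 3.105, -0.0]
contact_force: [0.2, 0.0, -0.1]
gripper_width: 0.0448
grasp_force: 0.1
```

{"api": "servo_tool", "payload": {"moves": [0,0,0,-0.0015,0,0,0.045,0,0,0,0,0,0,0.045]}}

```text
time_s: 13.15
position: [0.5648, 0.0985, 0.0669]
tool_rot: [0.475, 3.105, 0.0]
contact_force: [-0.7, -0.2, -0.6]
gripper_width: 0.0452
grasp_force: 0.2
```

```bash
python3 -c "from h import *;st()"
```

```text
t 13.15 tcp acc [-0.0386  0.0099] z 0.0669 F -0.7 -0.4
```

{"api": "servo_tool", "payload": {"moves": [0,0,0,-0.001,0,0,0.045,0,0,0,0,0,0,0.045]}}

```text
time_s: 13.32
position: [0.5656, 0.0982, 0.0669]
tool_rot: [0.475, 3.105, 0.0]
contact_force: [-1.0, 0.1, 0.5]
gripper_width: 0.0449
grasp_force: 0.5
```

{"api": "servo_tool", "payload": {"moves": [0,0,0,-0.001,0,0,0.045,0,0,0,0,0,0,0.045]}}

```text
time_s: 13.48
position: [0.5665, 0.0979, 0.0669]
tool_rot: [0.475, 3.105, 0.0]
contact_force: [-1.3, 0.6, 1.0]
gripper_width: 0.0452
grasp_force: 0.6
```

```bash
python3 -c "from h import *;st()"
```

```text
t 13.4833 tcp acc [-0.0368  0.0099] z 0.0669 F -1.5 0.2
```

{"api": "servo_tool", "payload": {"moves": [0,0,0,-0.001,0,0,0.045,0,0,0,0,0,0,0.045]}}

```text
time_s: 13.65
position: [0.5669, 0.0977, 0.0667]
tool_rot: [-0.475, -3.104, -0.0]
contact_force: [-3.1, 0.5, 1.8]
gripper_width: 0.0448
grasp_force: 1.9
```

{"api": "servo_tool", "payload": {"moves": [0,0,0,-0.001,0,0,0.045,0,0,0,0,0,0,0.045]}}

```text
time_s: 13.82
position: [0.567, 0.0976, 0.0666]
tool_rot: [-0.474, -3.103, -0.001]
contact_force: [-6.3, 2.4, 3.5]
gripper_width: 0.0451
grasp_force: 3.4
```

```bash
python3 -c "from h import *;st()"
```

```text
t 13.8167 tcp acc [-0.0362  0.0097] z 0.0666 F -6.7 0.4
```

{"api": "servo_tool", "payload": {"moves": [0,0,0,-0.001,0,0,0.045,0,0,0,-0.0007,0,0,0.045,0,0,0,0,0,0,0.045,0,0,0,0,0,0,0.045,0,0,0,0,0,0,0.045]}}

```text
time_s: 14.23
position: [0.5671, 0.0976, 0.0663]
tool_rot: [-0.473, -3.1, -0.001]
contact_force: [-11.6, 4.3, 4.8]
gripper_width: 0.0449
grasp_force: 5.9
```

Run:
```python
from h import *
import pickle
st();w=camera("wrist");c=camera("side");pickle.dump((w,c),open("w5.pkl","wb"))
f=proj(c,[*O,.06]);u,v=f.astype(int);print(f)
a=cv2.resize(c["color"][v-40:v+40,u-50:u+50],None,fx=4,fy=4,interpolation=cv2.INTER_CUBIC)
b=cv2.resize(w["color"][200:480,:],(400,175))
b=cv2.resize(w["color"],(400,300));a=cv2.resize(a,(400,300))
cv2.imwrite("pics/m5.png",np.hstack([w["color"][120:420,150:550],a])[:,:,::-1])
```

```text
t 14.2333 tcp acc [-0.0361  0.0097] z 0.0663 F -12.4 0.7
[338.51189162 237.2194201 ]
```

View pics/m5.png

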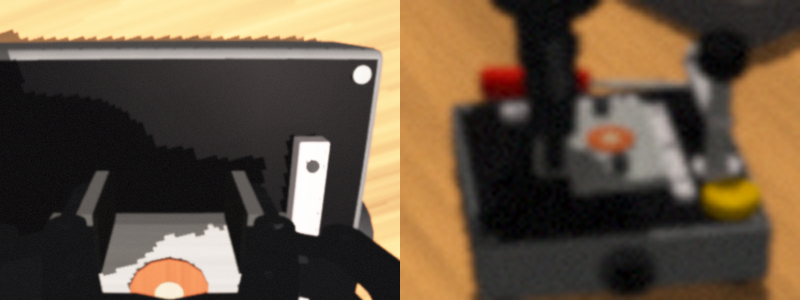

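Run:
```python
from h import *
import pickle
w,c=pickle.load(open("w5.pkl","rb"))
im=w["color"].astype(int)
m=((im[:,:,0]-im[:,:,2])>60)&(im[:,:,0]>120);m[:375]=0;m[:,:270]=0;m[:,370:]=0;m[413:]=0
v,u=np.nonzero(m)
pts=[]
for r in range(385,413):
    k=u[v==r]
    if len(k)>5: pts+= [onplane(w,(k.min()-.5,r),.067)[:2],onplane(w,(k.max()+.5,r),.067)[:2]]
q=np.array([acc(p) for p in pts])
A=np.c_[q,np.ones(len(q))];s=np.linalg.lstsq(A,-(q**2).sum(1),rcond=None)[0]
print("disc centre acc",-s[:2]/2,"r",np.sqrt((s[:2]**2).sum()/4-s[2]))
g=im.min(2)
for r in(280,300,320,340):
    k=np.nonzero(g[r,430:500]>150)[0]+430
    print(r,"rail edges acc",acc(onplane(w,(k.min()-.5,r),.063)),acc(onplane(w,(k.max()+.5,r),.063)))
for col in(275,300,325,350,372):
    z=g[320:345,col];r=320+np.argmax(np.diff(z))+.5;print(col,acc(onplane(w,(col,r),.065)),z.tolist()[::3])
```

```text
disc centre acc [0.00630308 0.00948001] r 0.0166978786861975
280 rail edges acc [-0.0514  0.0598] [-0.0513  0.0717]
300 rail edges acc [-0.043   0.0594] [-0.0428  0.0719]
320 rail edges acc [-0.0342  0.0594] [-0.034   0.0718]
340 rail edges acc [-0.0251  0.0599] [-0.0248  0.072 ]
275 [-0.0302 -0.0078] [15, 12, 17, 14, 36, 86, 93, 92, 101]
300 [-0.0302  0.0022] [17, 16, 17, 17, 35, 90, 92, 90, 100]
325 [-0.0302  0.0121] [16, 16, 13, 11, 34, 87, 90, 90, 100]
350 [-0.0301  0.022 ] [14, 14, 17, 14, 36, 88, 90, 91, 103]
372 [-0.0305  0.0308] [12, 8, 15, 15, 44, 87, 88, 89, 104]
```

The disc centre is at (6.3, 9.5) mm in accessory axes, against a seat of (6, 10). The plate is square and up against both stops. I'll nudge slightly and hold for over 3 s.

{"api": "servo_tool", "payload": {"moves": [0,0,0,-0.0002,0,0,0.045,0,0,0,0,0,0,0.045,0,0,0,0,0,0,0.045,0,0,0,0,0,0,0.045,0,0,0,0,0,0,0.045,0,0,0,0,0,0,0.045,0,0,0,0,0,0,0.045,0,0,0,0,0,0,0.045,0,0,0,0,0,0,0.045,0,0,0,0,0,0,0.045,0,0,0,0,0,0,0.045,0,0,0,0,0,0,0.045]}}

```text
time_s: 15.33
position: [0.5671, 0.0976, 0.0663]
tool_rot: [-0.473, -3.1, -0.002]
contact_force: [-12.6, 3.7, 6.0]
gripper_width: 0.045
grasp_force: 6.2
```

{"api": "servo_tool", "payload": {"moves": [0,0,0,0,0,0,0.045,0,0,0,0,0,0,0.045,0,0,0,0,0,0,0.045,0,0,0,0,0,0,0.045,0,0,0,0,0,0,0.045,0,0,0,0,0,0,0.045,0,0,0,0,0,0,0.045,0,0,0,0,0,0,0.045,0,0,0,0,0,0,0.045,0,0,0,0,0,0,0.045,0,0,0,0,0,0,0.045,0,0,0,0,0,0,0.045]}}

```text
time_s: 16.33
position: [0.5671, 0.0976, 0.0663]
tool_rot: [-0.473, -3.1, -0.002]
contact_force: [-11.1, 3.5, 6.0]
gripper_width: 0.045
grasp_force: 6.2
```

{"api": "servo_tool", "payload": {"moves": [0,0,0,0,0,0,0.045,0,0,0,0,0,0,0.045,0,0,0,0,0,0,0.045,0,0,0,0,0,0,0.045,0,0,0,0,0,0,0.045,0,0,0,0,0,0,0.045,0,0,0,0,0,0,0.045,0,0,0,0,0,0,0.045,0,0,0,0,0,0,0.045,0,0,0,0,0,0,0.045,0,0,0,0,0,0,0.045,0,0,0,0,0,0,0.045]}}

```text
time_s: 17.33
position: [0.5671, 0.0976, 0.0663]
tool_rot: [-0.473, -3.1, -0.002]
contact_force: [-11.8, 3.5, 4.9]
gripper_width: 0.0448
grasp_force: 6.2
```

{"api": "servo_tool", "payload": {"moves": [0,0,0,0,0,0,0.045,0,0,0,0,0,0,0.045,0,0,0,0,0,0,0.045,0,0,0,0,0,0,0.045,0,0,0,0,0,0,0.045,0,0,0,0,0,0,0.045,0,0,0,0,0,0,0.045,0,0,0,0,0,0,0.045,0,0,0,0,0,0,0.045,0,0,0,0,0,0,0.045,0,0,0,0,0,0,0.045,0,0,0,0,0,0,0.045]}}

```text
time_s: 18.33
position: [0.5671, 0.0976, 0.0663]
tool_rot: [-0.473, -3.1, -0.002]
contact_force: [-12.5, 3.9, 5.1]
gripper_width: 0.0453
grasp_force: 6.2
```

```bash
python3 -c "
from h import *
st();s=sense();F=-(s['contact_force'][:2]@X)
if 8<F<18: print(job_done())"
```

```text
t 18.3333 tcp acc [-0.0361  0.0098] z 0.0663 F -13.1 0.1
the job is handed in; nothing more can be done
None
```

The plate is square in the corner against both stops; the fingertips pushed its front edge at about 12–13 N at the wrist (deck drag takes 1–3 N of that) for 4 s, and I handed the job in at 18 s with the push still on.

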